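Seat the shredding disc on the food processor's keyed spindle

ROBOT

A 7-joint arm with a two-finger parallel gripper is mounted at the origin on the work surface. World frame = base frame: x ahead of the robot, y to its left, z up, the work surface at z = 0. Lengths are in m, angles in rad, forces in N, time in s.
With the tool pointing down it reaches from about 0.425 to 0.875 m from the base axis. Payload 4.7 kg.
Tool frame: the origin (TCP) lies on the mounting face of the last link; the fingertips stand 182 mm ahead of it and the grasp point (between the pads) lies 164 mm ahead of it; z points along the fingers, y is the direction in which the jaws open and shut (so a half turn about z gives the same grasp; the last joint's range is limited). The gripper opens to 87 mm and grips with 3 to 60 N. Pads are 19 mm wide; open, the fingers measure 117 mm over their backs; the gripper's body (75 mm by 190 mm) begins 51 mm behind the grasp point.
Start: joints at [-1.155, 0.321, -0.07, 1.45, 0.023, 1.371, -0.057], TCP at [0.254, 0.598, 0.405] pointing down, gripper open.
Joint ranges: [-2.86, 2.86], [-0.3, 2.09], [-1.38, 1.24], [0.06, 2.45], [-1.56, 4.7], [0.09, 2.05], [-2.69, 2.69]. Speed limits (rad/s): [2.57, 2.57, 3.14, 3.14, 3.14, 3.14, 3.14].

INTERFACE

Orientations are given as a rotation vector (axis times angle).
In Python, from bench import ctrl gives the robot as it stands. The module is installed in compiled form; this text tells all that it offers.
- The arm moves only by the tool play_rows, never from a script. Its argument "targets" is text: rows parted by semicolons, each of 7 numbers parted by spaces: the shift along the tool's x, y, z in cm, then the turn, a rotation vector about the tool's x, y, z in rad, then the opening, from -1 (shut) to 1 (fully open). In form: x y z ax ay az grip; .... A call has 1 to 20 rows; each row shifts and turns the pose as measured when the row begins, along the tool's axes as they then stand; what a row does not reach is not made up. A row lasts 1/8 s, in which the tool goes at most 62.5 mm and 10.7 degrees, less where a joint would pass 70% of its speed; a pose out of reach is approached as far as the arm can. A call is refused whole if a number of a shift passes 6.25 or a number of a turn 0.188, either way. A call with a gripper value outside its range is refused whole. The fingers move at their own pace and stop on an object; "newtons" is the grip in N (left out, the last holds). Time passes only in rows, so rows that do not move let the fingers close. It gives the time, the measured TCP pose, the force and the opening at its end, in the units of the state.
- ctrl.get_state(): the state, without advancing time (a new reading comes with each control period).
- ctrl.get_image(name): name is "scene" or "top" or "wrist"; returns a dict with "pixels" (480x640x3 uint8, blue, green, red), "depth" (480x640 float32, m along the optical axis (not along the pixel's ray), 0 where there is no reading), "intrinsics" (3x3 intrinsics, pixels), "k1" (the pictures are not rectified: a ray, as slopes to the right and down, at radius r is drawn at 1 + k1 r^2 times it, then the intrinsics apply), "R" (3x3) and "t" (3): a world point X has camera coordinates R X + t. Camera axes: x right, y down, z forward; pixel columns grow to the right and rows downward; lengths in m; the calibration is good to about 2 mm. A picture is of the moment at which its call begins.
- ctrl.close_job(): hands the job in, once; it reports no verdict.
The state is a dict: "time": time; "joint_positions": joint angles; "qd": joint speeds; "joint_torque": joint torques, N m; "position": TCP position; "tool_rot": TCP orientation; "ft_force": force on the tool from outside, world axes, zero at the start; "torque": the same for the moment, N m; "grip_width": opening from 0.0 (shut) to 1.0 (fully open).
Only numpy, scipy, OpenCV 4.12 (cv2) and the standard library are available. Lean on these libraries where they do the work, as an engineer would, in place of code of your own. Each camera call takes 0.05 s, during which the arm holds its last target.

TASK

Fit the shredding disc onto the spindle of the food processor: set its hub over the spindle, turn it under a light touch until its tabs drop into the keyways, then press it down past the click so that it sits fully home and level, and let go. Don't force it: the plastic tabs break if it is pressed or twisted hard. Leave the other things on the counter where they are.

Things in the scene. Friction and masses are not known exactly. Their poses are not given: they have to be found in the camera images.
- hub (a point): Centre of the grip on the loose shredding disc (about 240 g, stands on its hub). White plastic grip: 17 mm up and 17 mm down from here, 36 mm long along x, two upright flats 24 mm apart facing +y and -y. Below it the steel plate, 160 mm across, 3 mm thick, top face 17 mm below here. Inside, a 17.4 mm bore for the spindle pin, from 26 mm below here up to 12 mm above.
- hub_foot (a point): Centre of the disc's lower end, 44 mm below point hub, same axes. A round sleeve, 40 mm outside, 32 mm inside, runs from the plate down to here. Two plastic tabs stand inward at its foot, on the +x and -x sides: 6 mm wide, 6 mm high, reaching in to 9.1 mm from the axis. They break if the disc is pressed or twisted against the machine with more than 60 N.
- home (a point): On the upright spindle axis, 214 mm above the counter: point hub lies here when the disc is fully home (18 mm too high while the tabs lie on the shoulder). In line within 6 degrees, the tabs sink 4 to 7 mm by the disc's weight onto sprung balls in the keyways; a push of 8 to 15 N takes it past them with a click, down onto the shoulder, where the balls hold it.
- shoulder (a point): On the spindle axis, 26 mm below point home: flat shoulder of the steel spindle in the bowl. Above it a 15 mm pin, 36 mm tall with a bevelled top; below it a 28 mm round drive section with two opposite keyways, 8.5 mm wide, open at the shoulder. Gears hold the spindle: it does not turn by hand. It may point anywhere: its angle is not measured (axes here are the housing's).
- processor: Food processor, fixed: white housing 220 x 210 mm, 105 mm tall, origin under its centre on the spindle axis, z up, knob on the -x side. On it an open clear bowl, 193 mm across outside, 185 mm inside, rim 205 mm above the counter (8 mm above the plate of a seated disc), handle on the +x side reaching 146 mm from the axis.
- jar: Bystander: clear glass jar with a steel cap, 86 mm across, 150 mm tall; origin at the centre of its underside.
- dish: Bystander: small white ceramic dish, 120 mm across, 30 mm tall; origin at the centre of its underside.
- spatula: Bystander: bamboo spatula, 260 mm long, lying flat; origin at the centre of its underside.
- tumbler: Bystander: open steel tumbler, 68 mm across, 75 mm tall, standing beyond the disc; origin at the centre of its underside.
- shell: Bystander: empty half coconut shell, 90 mm across, 42 mm tall; origin at the centre of its underside.
- spicebox: Bystander: round steel spice box with a knobbed lid, 185 mm across, 96 mm tall, on the white plastic turntable; origin at the centre of its underside.
- lid: Bystander: the processor's clear lid with its feed tube and pusher, 196 mm across, 120 mm tall, set aside on the counter; origin at the centre of its underside.
Mind the look-alikes: they are no part of the job. Leave any blue look-alike of the part that bears hub alone.

How it is judged:
By the outcome, as a careful person would: the job done as asked, in the order asked, and still so for the second after the job is handed in, with the robot touching nothing.
It also fails if it takes over 67 s, if anything falls off the work surface, if the arm or the gripper's body presses on something with over 40 N, if the wrist force passes 120 N, or if a joint passes its speed limit or range.

## Working session

There is one attempt and no reset: what is moved stays moved. The work goes in short steps, Python scripts to look and compute and a tool call to move; the robot and the scene stay as the last step left them, time stands still between calls to the robot, and variables do not carry over. Pictures are saved under pics/ and viewed, and the job is handed in when it is done.

Besides the shell and the picture viewer there is one more tool, called after "Request:" as name(argument=value, ...) on one line, values as JSON. play_rows: Moves the arm, as the interface text tells. Its arguments: {"type":"object","properties":{"targets":{"type":"string"},"newtons":{"type":"number"}},"required":["targets"]}

```bash
mkdir -p pics; cat > h.py <<'E'
import numpy as np, cv2
from bench import ctrl
def shot(n,f):
    im=ctrl.get_image(n); cv2.imwrite('pics/'+f+'.png',im['pixels']); np.savez('pics/'+f+'.npz',**{k:np.array(v) for k,v in im.items()}); return im
def load(f): return dict(np.load('pics/'+f+'.npz'))
def slopes(im,uv):
    K=im['intrinsics'];k=float(im['k1'])
    return cv2.undistortPoints(np.array(uv,float).reshape(-1,1,2),K,np.array([k,0,0,0,0.])).reshape(-1,2)
def onplane(im,uv,z):
    s=slopes(im,uv); d=np.c_[s,np.ones(len(s))]@im['R']; o=-im['R'].T@im['t']
    return o+d*((z-o[2])/d[:,2])[:,None]
def bydepth(im,uv):
    uv=np.array(uv).reshape(-1,2); s=slopes(im,uv); z=im['depth'][uv[:,1].astype(int),uv[:,0].astype(int)]
    return (np.c_[s,np.ones(len(s))]*z[:,None]-im['t'])@im['R']
def proj(im,X):
    c=np.array(X).reshape(-1,3)@im['R'].T+im['t']; s=c[:,:2]/c[:,2:]; r=(s**2).sum(1,keepdims=True)
    s=s*(1+float(im['k1'])*r); return s@im['intrinsics'][:2,:2].T+im['intrinsics'][:2,2]
E
python3 - <<'E'
from h import *
for n in ['scene','top','wrist']:
    im=shot(n,n+'0'); print(n,im['intrinsics'].tolist(),im['k1'],-im['R'].T@im['t'])
print(ctrl.get_state())
E
```

```text
scene [[439.32172191849867, 0.0, 322.24765381809186], [0.0, 439.32172191849867, 234.01357167626713], [0.0, 0.0, 1.0]] -0.08763911774716221 [ 1.01168075 -0.7466105   1.03632184]
top [[599.5083035989722, 0.0, 322.8331259630734], [0.0, 599.5083035989722, 241.96189721237633], [0.0, 0.0, 1.0]] -0.06612873302223354 [ 0.35939433 -0.01782873  2.03013954]
wrist [[376.9730034702286, 0.0, 314.78663460042003], [0.0, 376.9730034702286, 240.66611817645398], [0.0, 0.0, 1.0]] -0.024603155715036993 [0.1899777  0.62654287 0.38403416]
{'time': 0.15, 'joint_positions': array([-1.15486604,  0.3216691 , -0.07006143,  1.45142434,  0.02259565,
        1.37080997, -0.05690232]), 'qd': array([ 8.61248700e-05, -3.85093165e-03,  7.49068943e-04, -3.88645045e-03,
       -9.44772244e-04,  9.53991462e-04,  9.85838387e-05]), 'joint_torque': array([-2.75071907e-04, -4.91796148e+01, -4.04808791e-01, -3.12873602e+01,
       -6.38470869e-02,  4.04570054e-02,  1.13524870e-04]), 'position': array([0.2541948 , 0.59806145, 0.40388689]), 'tool_rot': array([-6.26913079e-01, -3.07818668e+00,  2.37109905e-03]), 'ft_force': array([-0.56702839,  0.09524117,  0.12037457]), 'torque': array([-0.07428003,  0.01281716,  0.0081791 ]), 'grip_width': 1.0010196671394156}
```

View pics/scene0.png

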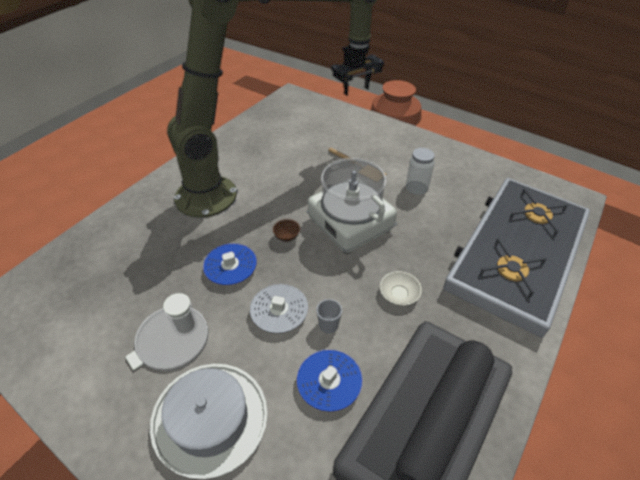

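View pics/top0.png

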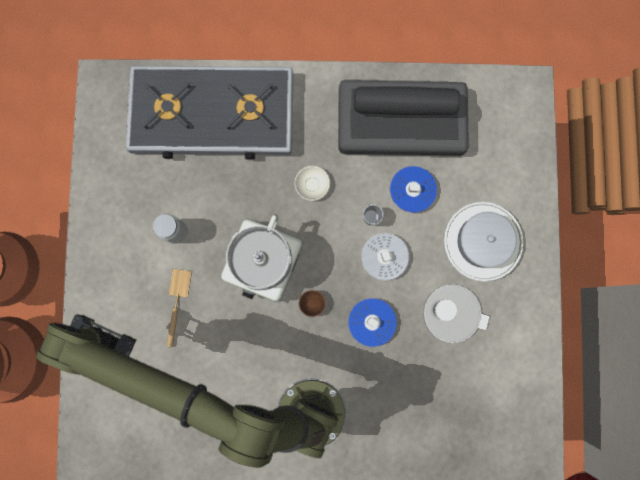

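View pics/wrist0.png

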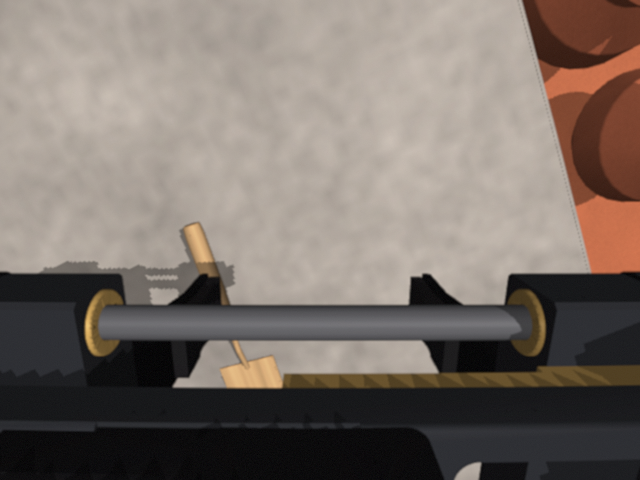

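```bash
python3 - <<'E'
from h import *
a=load('top0');b=load('scene0')
def crop(im,x,y,w,h,s): return cv2.resize(im['pixels'][y:y+h,x:x+w],None,fx=s,fy=s,interpolation=cv2.INTER_CUBIC)
cv2.imwrite('pics/c1.png',np.hstack([crop(a,210,207,100,100,4),crop(a,336,206,100,100,4)]))
cv2.imwrite('pics/c2.png',np.hstack([crop(b,300,150,100,100,4),crop(b,235,265,100,100,4)]))
print(onplane(a,[[386,256],[387,256]],.027),onplane(a,[[258,257]],.224))
print(bydepth(a,[[386,262],[387,256],[258,257],[250,245],[247,293]]))
E
```

```text
[[ 0.52395844 -0.24368801  0.027     ]
 [ 0.52399845 -0.2470525   0.027     ]] [[0.50001206 0.16552476 0.224     ]]
[[ 0.5039257  -0.24394415  0.02491218]
 [ 0.52120691 -0.24316508  0.06097138]
 [ 0.50071175  0.16643709  0.215013  ]
 [ 0.54702137  0.20342488  0.11274952]
 [ 0.39367988  0.21329316  0.07981396]]
```

View pics/c1.png

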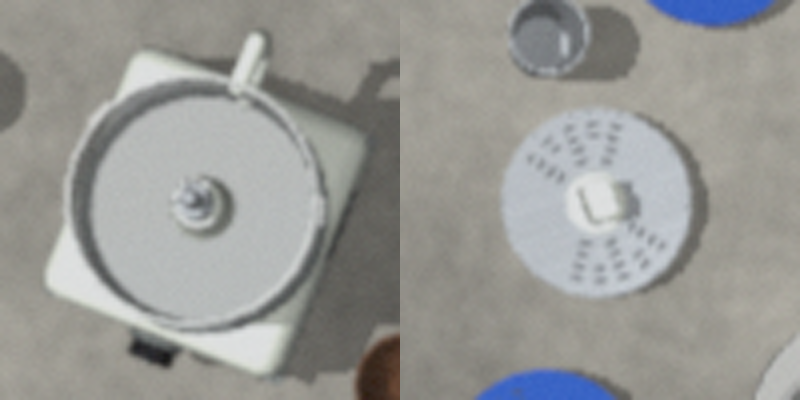

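View pics/c2.png

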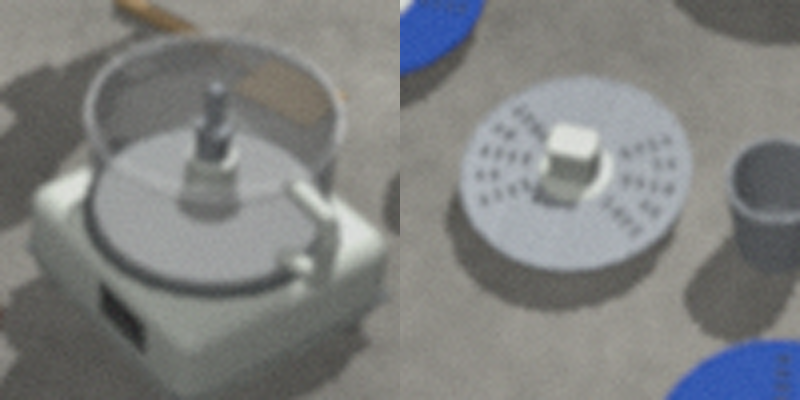

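```bash
cat >> h.py <<'E'
from scipy.spatial.transform import Rotation as Ro
def plan(pos,xdir=None,st=None):
    """shift (cm) in tool axes to reach pos, and tool-z turn to put tool x along horizontal xdir (mod pi), after levelling"""
    st=st or ctrl.get_state(); R=Ro.from_rotvec(st['tool_rot']).as_matrix(); p=st['position']
    print('t',st['time'],'pos',p.round(4),'F',st['ft_force'].round(2),'M',st['torque'].round(3),'grip',round(st['grip_width'],3))
    print('tool x',R[:,0].round(3),'tool z',R[:,2].round(4),'q',st['joint_positions'].round(3))
    print('shift cm',(R.T@(np.array(pos)-p)*100).round(2))
    z=np.array([0,0,-1.])
    if xdir is None: x=R[:,0].copy()
    else:
        x=np.array([*xdir,0.]); 
        if x@R[:,0]<0:x=-x
    x[2]=0; x/=np.linalg.norm(x); T=np.c_[x,np.cross(z,x),z]
    print('turn',Ro.from_matrix(R.T@T).as_rotvec().round(4))
E
python3 - <<'E'
from h import *
w=load('wrist0'); plan([.5,.166,.5])
st=ctrl.get_state();R=Ro.from_rotvec(st['tool_rot']).as_matrix()
c=-w['R'].T@w['t']; print('cam in tool',R.T@(c-st['position']),'axes in tool\n',R.T@w['R'].T)
# target: camera above spindle with image centre row ~150
E
```

```text
t 0.15 pos [0.2542 0.5981 0.4039] F [-0.57  0.1   0.12] M [-0.074  0.013  0.008] grip 1.001
tool x [-0.92   0.391 -0.   ] tool z [-5.0e-04 -1.4e-03 -1.0e+00] q [-1.155  0.322 -0.07   1.451  0.023  1.371 -0.057]
shift cm [-39.52 -30.17  -9.56]
turn [-0.0015  0.0001 -0.    ]
cam in tool [0.07024299 0.00112744 0.01984461] axes in tool
 [[ 5.01763081e-04 -9.67628928e-01 -2.52376714e-01]
 [ 9.99999592e-01  2.95815420e-04  8.53974660e-04]
 [-7.51673661e-04 -2.52377040e-01  9.67628681e-01]]
```

Request:
play_rows(targets="-3.9 -2.5 -0.4 0 0 0 1;-3.9 -2.5 -0.4 0 0 0 1;-3.9 -2.5 -0.4 0 0 0 1;-3.9 -2.5 -0.4 0 0 0 1;-3.9 -2.5 -0.4 0 0 0 1;-3.9 -2.5 -0.4 0 0 0 1;-3.9 -2.5 -0.4 0 0 0 1;-3.9 -2.5 -0.4 0 0 0 1;-3.9 -2.5 0 0 0 0 1;-3.9 -2.5 0 0 0 0 1;-3.9 -2.5 0 0 0 0 1")

```text
time: 1.52
position: [0.5476, 0.1683, 0.4332]
tool_rot: [-0.611, -3.078, 0.007]
ft_force: [-0.2, 0.1, -0.0]
grip_width: 0.999
```

```bash
python3 - <<'E'
from h import *
plan([.564,.139,.43])
E
```

```text
t 1.525 pos [0.5476 0.1683 0.4332] F [-0.21  0.06 -0.02] M [ 0.016 -0.002 -0.011] grip 0.999
tool x [-0.924  0.382  0.003] tool z [-0.0049 -0.0036 -1.    ] q [-0.6    0.145  0.285  1.614 -0.039  1.394  0.868]
shift cm [-2.63 -2.08  0.32]
turn [-0.0051 -0.0031  0.    ]
```

Request:
play_rows(targets="-2.6 -2.1 0.5 -0.005 -0.003 0 1;0 0 0 0 0 0 1;0 0 0 0 0 0 1")

```text
time: 1.9
position: [0.5654, 0.1338, 0.4273]
tool_rot: [-0.623, -3.079, 0.003]
ft_force: [0.2, 0.3, -0.0]
grip_width: 1.001
```

```bash
python3 - <<'E'
from h import *
plan([.564,.139,.43])
w=shot('wrist','w1');cv2.imwrite('pics/w1c.png',cv2.resize(w['pixels'][40:240,200:440],None,fx=3,fy=3,interpolation=cv2.INTER_CUBIC))
E
```

```text
t 1.9 pos [0.5654 0.1338 0.4273] F [ 0.16  0.27 -0.02] M [-0.003 -0.006 -0.002] grip 1.001
tool x [-0.921  0.389  0.   ] tool z [-8.0e-04 -1.8e-03 -1.0e+00] q [-0.555  0.164  0.313  1.607 -0.05   1.38   0.935]
shift cm [ 0.33  0.42 -0.28]
turn [-0.002  -0.0001  0.    ]
```

View pics/w1.png

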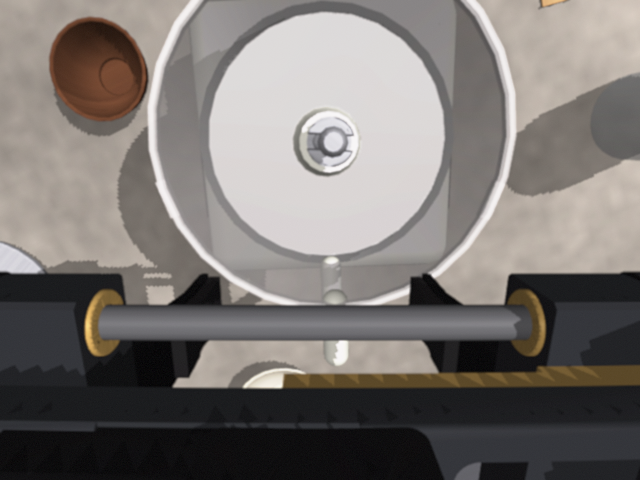

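View pics/w1c.png

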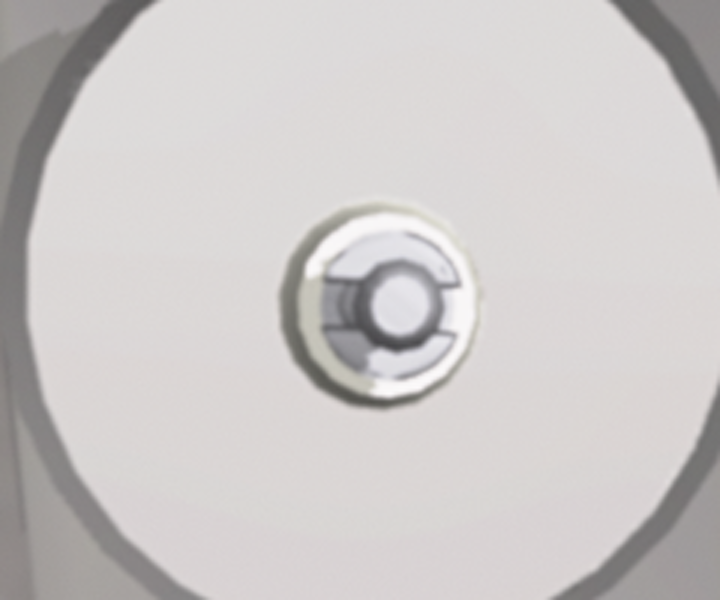

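```bash
python3 - <<'E'
from h import *
w=load('w1')
cv2.imwrite('pics/w1d.png',cv2.resize(w['pixels'][100:180,290:370],None,fx=7.5,fy=7.5,interpolation=cv2.INTER_CUBIC))
f=lambda p:np.array(p,float)/3+[200,40]-1/3
A=onplane(w,f([[325,278],[460,287],[322,327],[455,335]]),.188);print(A)
for i in (0,2): d=A[i+1]-A[i];print(np.degrees(np.arctan2(d[1],d[0])))
print('pin top',onplane(w,f([[400,305]]),.224), 'shoulder circle',onplane(w,f([[391,305]]),.188))
E
```

```text
[[0.49441122 0.16060712 0.188     ]
 [0.50571357 0.18328148 0.188     ]
 [0.50240555 0.15658297 0.188     ]
 [0.5135195  0.17919768 0.188     ]]
63.50540527079355
63.8283012716864
pin top [[0.50385103 0.17012264 0.224     ]] shoulder circle [[0.50373324 0.17012198 0.188     ]]
```

View pics/w1d.png

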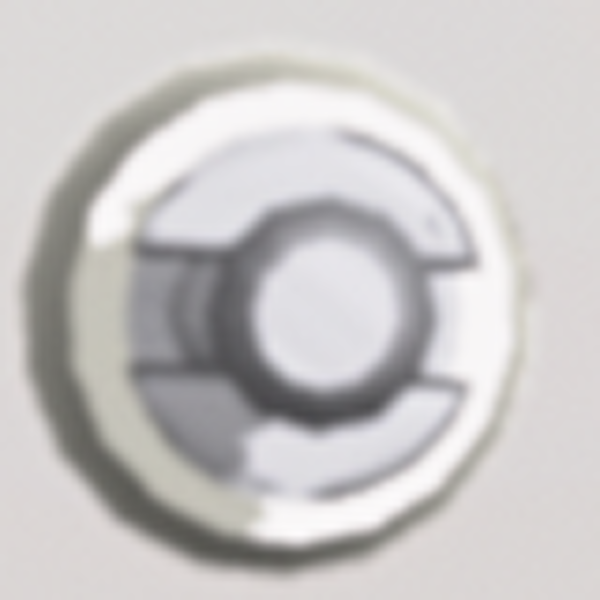

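Request:
play_rows(targets="-2 -4.1 0 0 0 0 1;-2 -4.1 0 0 0 0 1;-2 -4.1 0 0 0 0 1;-2 -4.1 0 0 0 0 1;-2 -4.1 0 0 0 0 1;-2 -4.1 1.5 0 0 0 1;-2 -4.1 1.5 0 0 0 1;-2 -4.1 1.5 0 0 0 1;-1.7 -3.7 1.5 0 0 0 1;0 0 0 0 0 0 1;0 0 0 0 0 0 1")

```text
time: 3.32
position: [0.5957, -0.2616, 0.3657]
tool_rot: [0.568, 3.089, 0.01]
ft_force: [-0.1, 0.9, -0.5]
grip_width: 1.0
```

```bash
python3 - <<'E'
from h import *
plan([.586,-.271,.36])
w=shot('wrist','w2')
shot('top','t2');shot('scene','s2')
E
```

```text
t 3.325 pos [ 0.5957 -0.2616  0.3657] F [-0.13  0.94 -0.54] M [-0.002 -0.035  0.006] grip 1.0
tool x [-0.935  0.356  0.   ] tool z [ 0.0024  0.0063 -1.    ] q [-0.052  0.373  0.551  1.521 -0.206  1.305  1.73 ]
shift cm [ 0.57 -1.23  0.56]
turn [ 0.0067 -0.     -0.    ]
```

View pics/w2.png

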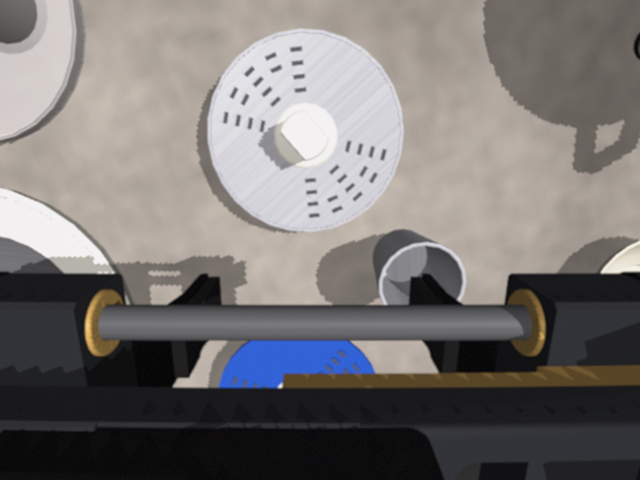

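```bash
python3 - <<'E'
from h import *
w=load('w2')
cv2.imwrite('pics/w2c.png',cv2.resize(w['pixels'][95:175,265:345],None,fx=7.5,fy=7.5,interpolation=cv2.INTER_CUBIC))
t=load('t2');cv2.imwrite('pics/t2c.png',np.hstack([cv2.resize(t['pixels'][y:y+100,x:x+100],None,fx=4,fy=4,interpolation=cv2.INTER_CUBIC) for x,y in((210,207),(336,206))]))
E
```

```text
(no output)
```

View pics/w2c.png

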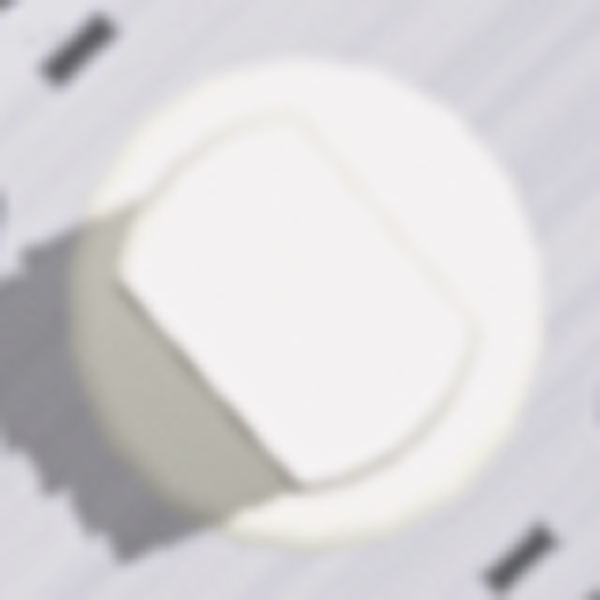

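View pics/t2c.png

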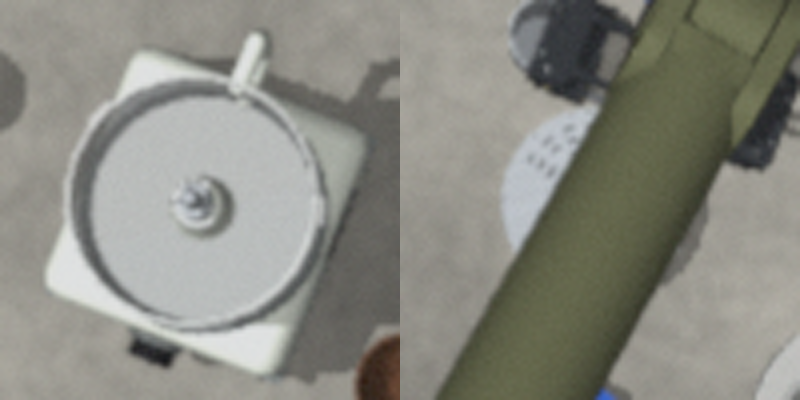

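```bash
python3 - <<'E'
from h import *
w=load('w2'); f=lambda p:np.array(p,float)/7.5+[265,95]-.43
A=onplane(w,f([[290,118],[478,325],[120,278],[298,488]]),.061);print(A,A.mean(0))
for i in (0,2): d=A[i+1]-A[i];print(np.degrees(np.arctan2(d[1],d[0])),np.linalg.norm(d))
print('collar',onplane(w,f([[307,302]]),.027))
# plate ellipse
g=cv2.cvtColor(w['pixels'],cv2.COLOR_BGR2HSV); b,gg,r=[w['pixels'][...,i].astype(int) for i in range(3)]
m=((b-r>4)&(b>120)).astype(np.uint8)*255
m=cv2.morphologyEx(m,cv2.MORPH_CLOSE,np.ones((9,9)))
cs,_=cv2.findContours(m,0,2)
for c in cs:
    if cv2.contourArea(c)>5000: 
        e=cv2.fitEllipse(cv2.convexHull(c));print(cv2.contourArea(c),e,onplane(w,[e[0]],.0265), np.ptp(onplane(w,c.reshape(-1,2),.027),axis=0))
x=np.r_[np.cos(np.radians(1)),0]
E
```

```text
[[ 0.50745207 -0.23311074  0.061     ]
 [ 0.53186397 -0.22295114  0.061     ]
 [ 0.51536799 -0.25387519  0.061     ]
 [ 0.54015143 -0.24497599  0.061     ]] [ 0.52370887 -0.23872827  0.061     ]
22.59580657962329 0.026441599709340406
19.752104744289035 0.026332771196239856
collar [[ 0.52312454 -0.23802321  0.027     ]]
5227.5 ((294.3968505859375, 365.83026123046875), (60.67152404785156, 160.8180694580078), 86.37593078613281) [[ 0.71859148 -0.32523616  0.0265    ]] [0.07575293 0.14802569 0.        ]
30145.0 ((304.7497863769531, 129.69284057617188), (193.9234161376953, 200.87904357910156), 176.5819549560547) [[ 0.51911614 -0.23713852  0.0265    ]] [1.57746632e-01 1.58260386e-01 1.11022302e-16]
```

```bash
python3 - <<'E'
from h import *
t=load('t2');s=load('s2');s0=load('scene0')
P=[[.5038,.1701,.224],[.5038,.1701,.188]]
print(proj(t,P),proj(s0,P))
D=[[.5235,-.2385,.061],[.5235,-.2385,.027]]
print(proj(load('top0'),D),proj(s0,D))
def z(im,x,y):return cv2.resize(im['pixels'][y:y+30,x:x+40],None,fx=10,fy=10,interpolation=cv2.INTER_CUBIC)
cv2.imwrite('pics/z1.png',np.vstack([np.hstack([z(t,240,242),z(load('top0'),366,242)]),np.hstack([z(s0,334,160),z(s0,258,286)])]))
E
```

```text
[[256.51552938 255.73121172]
 [257.70869659 256.67751196]] [[353.92397803 170.85513826]
 [353.30312812 180.2499127 ]]
[[385.591182   255.289857  ]
 [384.45768059 256.11782286]] [[278.09730091 298.92660024]
 [278.98775847 306.1241572 ]]
```

View pics/z1.png

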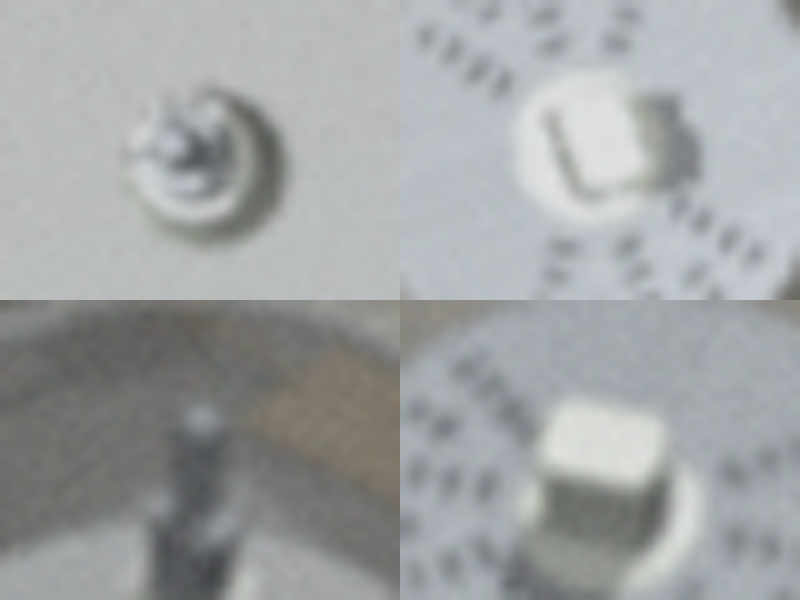

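Request:
play_rows(targets="0 0 0 0.006 0 0.185 1;0 0 0 0 0 0.185 1;0 0 0 0 0 0.185 1;0 0 0 0 0 0.185 1;0 0 0 0 0 0.185 1;0 0 0 0 0 0.185 1;0 0 0 0 0 0.185 1;0 0 0 0 0 0.185 1;0 0 0 0 0 0.185 1;0 0 0 0 0 0.185 1;0 0 0 0 0 0.185 1;0 0 0 0 0 0.185 1;0 0 0 0 0 0.185 1;0 0 0 0 0 0 1")

```text
time: 5.22
position: [0.6021, -0.2407, 0.3737]
tool_rot: [-3.086, -0.535, -0.026]
ft_force: [-0.4, 0.9, -0.8]
grip_width: 1.002
```

```bash
python3 - <<'E'
from h import *
a=np.radians(21.2);plan([.5235,-.2385,.28],[np.cos(a),np.sin(a)])
E
```

```text
t 5.225 pos [ 0.6021 -0.2407  0.3737] F [-0.42  0.89 -0.78] M [-0.012  0.196  0.037] grip 1.002
tool x [0.942 0.336 0.018] tool z [ 0.015   0.012  -0.9998] q [-0.388  0.474  0.996  1.532 -0.422  1.351 -0.58 ]
shift cm [-7.5  -2.79  9.25]
turn [-0.006  -0.0183 -0.0268]
```

Request:
play_rows(targets="-3.8 -1.4 3 -0.006 -0.018 -0.027 1;-3.7 -1.4 3 0 0 0 1;0 0 3 0 0 0 1;0 0 0 0 0 0 1;0 0 0 0 0 0 1")

```text
time: 5.85
position: [0.5227, -0.2374, 0.2836]
tool_rot: [3.08, 0.616, 0.01]
ft_force: [-0.4, -0.7, 0.3]
grip_width: 1.0
```

```bash
python3 - <<'E'
from h import *
a=np.radians(21.2);plan([.5235,-.2385,.213],[np.cos(a),np.sin(a)])
shot('wrist','w3')
E
```

```text
t 5.85 pos [ 0.5227 -0.2374  0.2836] F [-0.39 -0.71  0.31] M [-0.064  0.158  0.032] grip 1.0
tool x [0.923 0.385 0.006] tool z [ 0.006  0.001 -1.   ] q [-0.458  0.386  1.015  1.82  -0.366  1.132 -0.494]
shift cm [-0.01  0.12  7.06]
turn [ 0.0013 -0.0059  0.0249]
```

View pics/w3.png

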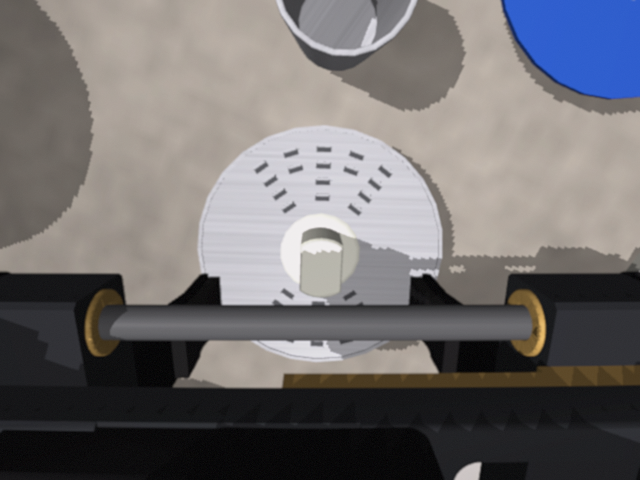

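```bash
python3 - <<'E'
from h import *
w=load('w3');print(onplane(w,[[319.5,252.5]],.027),onplane(w,[[320.5,245]],.027),proj(w,[[.5235,-.2385,.027]]))
cv2.imwrite('pics/w3c.png',cv2.resize(w['pixels'][195:305,260:380],None,fx=5,fy=5,interpolation=cv2.INTER_CUBIC))
E
```

```text
[[ 0.52359329 -0.23860296  0.027     ]] [[ 0.52852733 -0.23723287  0.027     ]] [[319.29979697 252.56824844]]
```

View pics/w3c.png

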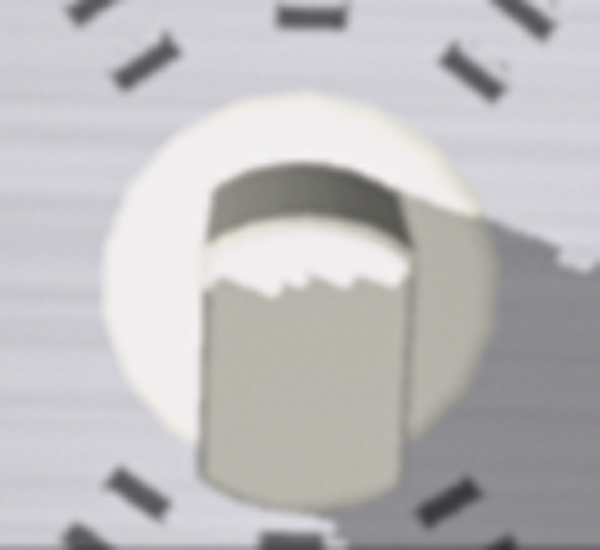

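Request:
play_rows(targets="0 0.1 3 0.001 -0.006 0.025 1;0 0 2.5 0 0 0 1;0 0 1.2 0 0 0 1;0 0 0 0 0 0 1")

```text
time: 6.4
position: [0.5278, -0.2389, 0.2202]
tool_rot: [3.082, 0.585, 0.013]
ft_force: [-0.6, -0.1, 1.0]
grip_width: 1.0
```

```bash
python3 - <<'E'
from h import *
a=np.radians(21.2);plan([.5235,-.2385,.213],[np.cos(a),np.sin(a)])
E
```

```text
t 6.4 pos [ 0.5278 -0.2389  0.2202] F [-0.6  -0.06  1.  ] M [-0.066  0.127  0.051] grip 1.0
tool x [0.93  0.366 0.007] tool z [ 0.0088 -0.0031 -1.    ] q [-0.396  0.481  0.952  1.86  -0.458  1.027 -0.451]
shift cm [-0.39 -0.19  0.71]
turn [ 0.0061 -0.007   0.0049]
```

Request:
play_rows(targets="-0.4 -0.2 0.7 0.006 -0.007 0.005 1;0 0 0 0 0 0 1")

```text
time: 6.65
position: [0.5238, -0.239, 0.2144]
tool_rot: [3.087, 0.578, 0.003]
ft_force: [0.3, 0.3, -0.5]
grip_width: 1.001
```

```bash
python3 - <<'E'
from h import *
a=np.radians(21.2);plan([.5235,-.2385,.213],[np.cos(a),np.sin(a)])
E
```

```text
t 6.65 pos [ 0.5238 -0.239   0.2144] F [ 0.26  0.27 -0.52] M [-0.102  0.122  0.023] grip 1.001
tool x [0.932 0.362 0.002] tool z [ 1.9e-03 -5.0e-04 -1.0e+00] q [-0.393  0.486  0.95   1.869 -0.461  1.023 -0.45 ]
shift cm [-0.02 -0.05  0.14]
turn [ 0.0012 -0.0016 -0.0001]
```

Close with a moderate grip.

Request:
play_rows(targets="0 -0.05 0.14 0.001 -0.002 0 1;0 0 0 0 0 0 -1;0 0 0 0 0 0 -1;0 0 0 0 0 0 -1;0 0 0 0 0 0 -1;0 0 0 0 0 0 -1;0 0 0 0 0 0 -1", newtons=35)

```text
time: 7.52
position: [0.5241, -0.2386, 0.2141]
tool_rot: [3.087, 0.578, 0.002]
ft_force: [-0.1, -0.9, -0.3]
grip_width: 0.399
```

```bash
python3 - <<'E'
from h import *
a=np.radians(21.2);plan([.5235,-.2385,.213],[np.cos(a),np.sin(a)])
E
```

```text
t 7.525 pos [ 0.5241 -0.2386  0.2141] F [-0.09 -0.92 -0.35] M [-0.081  0.177 -0.007] grip 0.399
tool x [0.932 0.362 0.001] tool z [ 1.6e-03 -6.0e-04 -1.0e+00] q [-0.393  0.486  0.95   1.869 -0.462  1.023 -0.45 ]
shift cm [-0.06 -0.03  0.11]
turn [ 0.0011 -0.0013  0.0002]
```

Request:
play_rows(targets="0 0 0.06 0 0 0 -1;0 0 0 0 0 0 -1;0 0 0 0 0 0 -1;0 0 0 0 0 0 -1")

```text
time: 8.02
position: [0.5243, -0.2392, 0.2137]
tool_rot: [3.086, 0.577, 0.004]
ft_force: [1.0, -0.7, -0.0]
grip_width: 0.272
```

```bash
python3 - <<'E'
from h import *
a=np.radians(21.2);plan([.5235,-.2385,.213],[np.cos(a),np.sin(a)])
E
```

```text
t 8.025 pos [ 0.5243 -0.2392  0.2137] F [ 1.   -0.73 -0.01] M [-0.214  0.085  0.009] grip 0.272
tool x [0.932 0.361 0.002] tool z [ 0.0027 -0.0019 -1.    ] q [-0.392  0.487  0.949  1.868 -0.462  1.021 -0.449]
shift cm [-0.05 -0.09  0.07]
turn [ 0.0028 -0.0018 -0.0001]
```

Request:
play_rows(targets="0 0 -2 0 0 0 -1;0 0 -4 0 0 0 -1;0 0 -5 0 0 0 -1;0 0 -5 0 0 0 -1;0 0 -5 0 0 0 -1;0 0 -4 0 0 0 -1;0 0 0 0 0 0 -1;0 0 0 0 0 0 -1")

```text
time: 9.02
position: [0.5204, -0.2391, 0.4745]
tool_rot: [-3.085, -0.572, 0.002]
ft_force: [-0.3, -0.3, -2.2]
grip_width: 0.274
```

```bash
python3 - <<'E'
from h import *
a=np.radians(63.7);plan([.5038,.1701,.46],[np.cos(a),np.sin(a)])
shot('wrist','w4')
E
```

```text
t 9.025 pos [ 0.5204 -0.2391  0.4745] F [-0.35 -0.34 -2.2 ] M [-0.017  0.199 -0.015] grip 0.274
tool x [ 0.934  0.358 -0.001] tool z [-0.0021  0.0038 -1.    ] q [-0.572  0.22   1.126  1.568 -0.202  1.483 -0.641]
shift cm [ 13.11 -38.79   1.61]
turn [-0.0043 -0.0011 -0.7454]
```

View pics/w4.png

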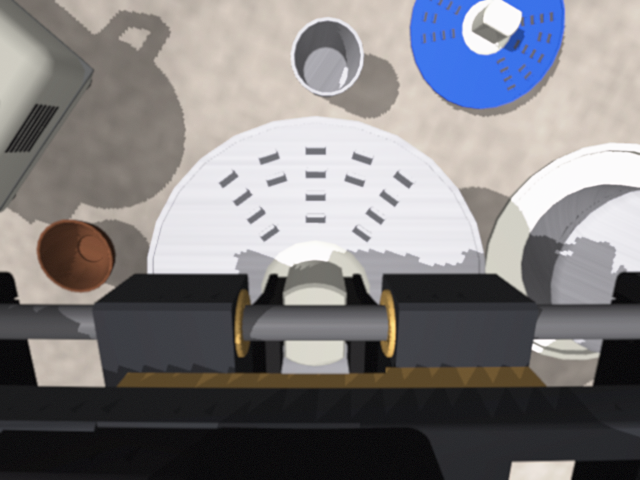

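Request:
play_rows(targets="1.4 -4.3 0 0 0 0 -1;1.4 -4.3 0 0 0 0 -1;1.4 -4.3 0 0 0 0 -1;1.4 -4.3 0 0 0 0 -1;1.4 -4.3 0 0 0 0 -1;1.4 -4.3 0 0 0 0 -1;1.4 -4.3 0 0 0 0 -1;1.4 -4.3 0 0 0 0 -1;0 0 0 0 0 -0.18 -1;0 0 0 0 0 -0.18 -1;0 0 0 0 0 -0.18 -1;0 0 0 0 0 -0.18 -1;0 0 0 0 0 0 -1")

```text
time: 10.7
position: [0.4949, 0.134, 0.453]
tool_rot: [-2.672, -1.635, 0.061]
ft_force: [-0.3, -0.1, -2.1]
grip_width: 0.27
```

```bash
python3 - <<'E'
from h import *
a=np.radians(63.7);plan([.5038,.1701,.45],[np.cos(a),np.sin(a)])
E
```

```text
t 10.7 pos [0.4949 0.134  0.453 ] F [-0.3  -0.13 -2.08] M [-0.065 -0.001  0.055] grip 0.27
tool x [ 0.455  0.89  -0.028] tool z [-0.0377 -0.0127 -0.9992] q [-1.125  0.004  0.82   1.721 -0.002  1.458 -0.777]
shift cm [ 3.63 -0.85  0.22]
turn [-0.028   0.0283 -0.0134]
```

Request:
play_rows(targets="1.8 -0.4 -0.4 -0.028 0.028 -0.013 -1;1.8 -0.4 0 0 0 0 -1;0 0 0 0 0 0 -1;0 0 0 0 0 0 -1")

```text
time: 11.2
position: [0.5043, 0.1736, 0.4554]
tool_rot: [2.671, 1.651, 0.0]
ft_force: [-0.5, -0.1, -2.8]
grip_width: 0.275
```

```bash
python3 - <<'E'
from h import *
a=np.radians(63.7);plan([.504,.1705,.45],[np.cos(a),np.sin(a)])
shot('scene','s5')
shot('wrist','w5')
im=load('s5');cv2.imwrite('pics/s5c.png',cv2.resize(im['pixels'][110:260,270:430],None,fx=5,fy=4,interpolation=cv2.INTER_CUBIC))
E
```

```text
t 11.2 pos [0.5043 0.1736 0.4554] F [-0.45 -0.14 -2.83] M [-0.134  0.066 -0.04 ] grip 0.275
tool x [ 0.447  0.895 -0.001] tool z [ 5.e-04 -9.e-04 -1.e+00] q [-1.148  0.045  0.799  1.687 -0.031  1.423 -0.808]
shift cm [-0.29  0.11  0.54]
turn [ 0.0009  0.0005 -0.0043]
```

View pics/s5c.png

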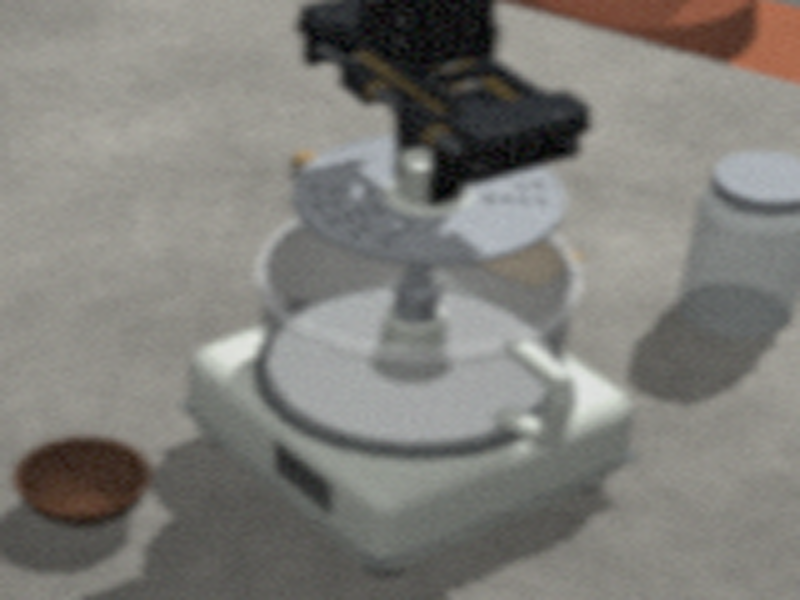

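View pics/w5.png

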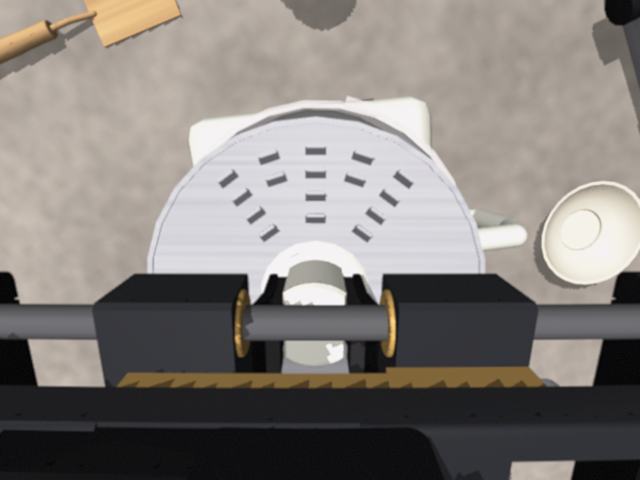

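```bash
python3 - <<'E'
from h import *
w=load('w5'); st=ctrl.get_state();R=Ro.from_rotvec(st['tool_rot']).as_matrix();p=st['position']
# plate mask left/right and top edges
px=w['pixels'].astype(int); 
col=px[95:130,300:330].mean(1); print(np.c_[range(95,130),col.round()].astype(int)[10:30].tolist())
for uv in ([316,117],[149,265],[484,265]):
  X=onplane(w,[uv],p[2]-.1697-.017)[0]; print(uv,(R.T@(X-p)*100).round(2))
E
```

```text
[[105, 237, 237, 240], [106, 234, 235, 238], [107, 220, 221, 226], [108, 178, 181, 186], [109, 141, 144, 148], [110, 115, 117, 119], [111, 101, 101, 103], [112, 100, 101, 102], [113, 104, 104, 106], [114, 105, 105, 107], [115, 110, 110, 111], [116, 137, 134, 136], [117, 182, 177, 179], [118, 217, 211, 213], [119, 227, 222, 224], [120, 227, 222, 223], [121, 225, 220, 222], [122, 223, 219, 220], [123, 221, 216, 217], [124, 221, 215, 216]]
[316, 117] [ 8.07 -0.12 18.67]
[149, 265] [ 1.49 -7.92 18.67]
[484, 265] [ 1.49  7.75 18.67]
```

Request:
play_rows(targets="-0.3 0.1 0 0 0 -0.004 -1;0 0 0.8 0 0 0 -1;0 0 0.8 0 0 0 -1;0 0 0 0 0 0 -1;0 0 0 0 0 0 -1")

```text
time: 11.92
position: [0.5037, 0.1685, 0.438]
tool_rot: [-2.671, -1.654, 0.0]
ft_force: [-0.4, 0.9, -2.8]
grip_width: 0.272
```

```bash
python3 - <<'E'
from h import *
a=np.radians(63.7);plan([.5038,.1701,.425],[np.cos(a),np.sin(a)])
E
```

```text
t 11.925 pos [0.5037 0.1685 0.438 ] F [-0.41  0.92 -2.84] M [-0.1    0.124 -0.042] grip 0.272
tool x [ 0.445  0.895 -0.   ] tool z [-3.e-04  0.e+00 -1.e+00] q [-1.142  0.047  0.803  1.72  -0.034  1.389 -0.795]
shift cm [ 0.15 -0.06  1.3 ]
turn [-0.0003  0.0001 -0.0026]
```

Request:
play_rows(targets="0.15 -0.05 0.3 0 0 -0.003 -1;0 0 0.5 0 0 0 -1;0 0 0.5 0 0 0 -1;0 0 0 0 0 0 -1")

```text
time: 12.42
position: [0.5039, 0.1705, 0.4241]
tool_rot: [-2.668, -1.659, 0.0]
ft_force: [0.1, 0.2, -2.3]
grip_width: 0.272
```

```bash
python3 - <<'E'
from h import *
a=np.radians(63.7);plan([.5038,.1701,.415],[np.cos(a),np.sin(a)])
E
```

```text
t 12.425 pos [0.5039 0.1705 0.4241] F [ 0.11  0.15 -2.32] M [-0.075  0.084  0.01 ] grip 0.272
tool x [ 0.442  0.897 -0.   ] tool z [-2.e-04  0.e+00 -1.e+00] q [-1.141  0.058  0.803  1.739 -0.043  1.362 -0.788]
shift cm [-0.04  0.    0.91]
turn [-0.0002  0.0001  0.0011]
```

Free so far; feel the way down in small steps.

Request:
play_rows(targets="-0.03 0 0.2 0 0 0 -1;0 0 0.3 0 0 0 -1;0 0 0.3 0 0 0 -1;0 0 0.2 0 0 0 -1;0 0 0 0 0 0 -1")

```text
time: 13.05
position: [0.504, 0.17, 0.4137]
tool_rot: [2.668, 1.659, 0.001]
ft_force: [0.1, -1.2, -2.9]
grip_width: 0.27
```

```bash
python3 - <<'E'
from h import *
a=np.radians(63.7);plan([.5038,.1701,.403],[np.cos(a),np.sin(a)])
E
```

```text
t 13.05 pos [0.504  0.17   0.4137] F [ 0.09 -1.24 -2.93] M [-0.153  0.009 -0.038] grip 0.27
tool x [0.442 0.897 0.   ] tool z [ 6.e-04  0.e+00 -1.e+00] q [-1.138  0.064  0.804  1.756 -0.047  1.341 -0.783]
shift cm [-0.   -0.02  1.07]
turn [ 0.0006 -0.0003  0.0009]
```

Request:
play_rows(targets="0 0 0.3 0 0 0 -1;0 0 0.3 0 0 0 -1;0 0 0.3 0 0 0 -1;0 0 0.2 0 0 0 -1;0 0 0 0 0 0 -1")

```text
time: 13.68
position: [0.5041, 0.1699, 0.402]
tool_rot: [2.668, 1.658, 0.001]
ft_force: [-1.8, 0.3, -3.4]
grip_width: 0.276
```

```bash
python3 - <<'E'
from h import *
a=np.radians(63.7);plan([.5038,.1701,.397],[np.cos(a),np.sin(a)])
E
```

```text
t 13.675 pos [0.5041 0.1699 0.402 ] F [-1.84  0.25 -3.41] M [-0.17   0.047 -0.023] grip 0.276
tool x [0.442 0.897 0.   ] tool z [ 9.e-04 -1.e-04 -1.e+00] q [-1.136  0.073  0.805  1.773 -0.054  1.318 -0.777]
shift cm [ 0.   -0.04  0.5 ]
turn [ 0.0008 -0.0003  0.0007]
```

Request:
play_rows(targets="0 0 0.15 0 0 0 -1;0 0 0.15 0 0 0 -1;0 0 0 0 0 0 -1")

```text
time: 14.05
position: [0.5041, 0.1699, 0.3988]
tool_rot: [2.668, 1.659, 0.001]
ft_force: [0.0, -0.6, -3.0]
grip_width: 0.276
```

```bash
python3 - <<'E'
from h import *
a=np.radians(63.7);plan([.5038,.1701,.397],[np.cos(a),np.sin(a)])
E
```

```text
t 14.05 pos [0.5041 0.1699 0.3988] F [ 0.03 -0.56 -2.98] M [-0.175  0.072  0.018] grip 0.276
tool x [0.442 0.897 0.   ] tool z [ 0.001  0.    -1.   ] q [-1.135  0.076  0.805  1.777 -0.056  1.311 -0.776]
shift cm [-0.   -0.04  0.18]
turn [ 0.0009 -0.0005  0.0007]
```

Request:
play_rows(targets="0 0 0.15 0 0 0 -1;0 0 0.15 0 0 0 -1;0 0 0 0 0 0 -1")

```text
time: 14.42
position: [0.5041, 0.1696, 0.3959]
tool_rot: [2.668, 1.658, 0.0]
ft_force: [0.7, 0.1, -1.8]
grip_width: 0.276
```

```bash
python3 - <<'E'
from h import *
a=np.radians(63.7);plan([.5038,.1701,.392],[np.cos(a),np.sin(a)])
E
```

```text
t 14.425 pos [0.5041 0.1696 0.3959] F [ 0.7   0.11 -1.83] M [-0.333  0.153  0.024] grip 0.276
tool x [ 0.443  0.897 -0.   ] tool z [ 4.e-04 -6.e-04 -1.e+00] q [-1.134  0.078  0.805  1.781 -0.058  1.306 -0.774]
shift cm [ 0.03 -0.05  0.39]
turn [0.0007 0.0003 0.0005]
```

Request:
play_rows(targets="0.02 0 0.1 0 0 0 -1;0 0 0.1 0 0 0 -1")

```text
time: 14.68
position: [0.5044, 0.1696, 0.3948]
tool_rot: [2.668, 1.658, 0.001]
ft_force: [-1.1, -1.2, 2.8]
grip_width: 0.276
```

Request:
play_rows(targets="0 0 0.1 0 0 0 -1;0 0 0.1 0 0 0 -1")

```text
time: 14.92
position: [0.5045, 0.1694, 0.3931]
tool_rot: [2.668, 1.658, 0.002]
ft_force: [-0.1, 0.4, 1.7]
grip_width: 0.273
```

Request:
play_rows(targets="0 0 0.15 0 0 0 -1;0 0 0 0 0 0 -1")

```text
time: 15.18
position: [0.5045, 0.1693, 0.391]
tool_rot: [2.668, 1.657, 0.002]
ft_force: [0.2, -1.2, -1.2]
grip_width: 0.271
```

Request:
play_rows(targets="0 0 0.15 0 0 0 -1;0 0 0 0 0 0 -1")

```text
time: 15.42
position: [0.5045, 0.1693, 0.3888]
tool_rot: [2.667, 1.657, 0.001]
ft_force: [0.4, -1.0, -4.4]
grip_width: 0.269
```

Request:
play_rows(targets="0 0 0.15 0 0 0 -1;0 0 0 0 0 0 -1")

```text
time: 15.68
position: [0.5043, 0.1694, 0.3863]
tool_rot: [2.667, 1.657, -0.0]
ft_force: [1.4, -1.2, -5.6]
grip_width: 0.275
```

Request:
play_rows(targets="0 0 0.12 0 0 0 -1;0 0 0 0 0 0 -1")

```text
time: 15.92
position: [0.5041, 0.1698, 0.3848]
tool_rot: [2.667, 1.658, -0.0]
ft_force: [1.1, -0.6, -3.8]
grip_width: 0.268
```

Request:
play_rows(targets="0 0 0.12 0 0 0 -1;0 0 0 0 0 0 -1")

```text
time: 16.18
position: [0.5043, 0.17, 0.3839]
tool_rot: [2.667, 1.658, 0.001]
ft_force: [0.8, 0.2, -2.8]
grip_width: 0.274
```

```bash
python3 - <<'E'
from h import *
a=np.radians(63.7);plan([.5038,.1701,.3837],[np.cos(a),np.sin(a)])
E
```

```text
t 16.175 pos [0.5043 0.17   0.3839] F [ 0.83  0.22 -2.8 ] M [-0.162  0.02   0.062] grip 0.274
tool x [0.443 0.897 0.   ] tool z [ 9.e-04 -3.e-04 -1.e+00] q [-1.131  0.089  0.805  1.798 -0.066  1.282 -0.767]
shift cm [-0.01 -0.05  0.02]
turn [ 0.001  -0.0001  0.0006]
```

Request:
play_rows(targets="0 0 0.12 0 0 0 -1;0 0 0 0 0 0 -1")

```text
time: 16.42
position: [0.5044, 0.17, 0.3835]
tool_rot: [2.668, 1.659, 0.002]
ft_force: [-0.5, -0.3, -2.2]
grip_width: 0.276
```

Request:
play_rows(targets="0 0 0.12 0 0 0 -1;0 0 0 0 0 0 -1")

```text
time: 16.68
position: [0.5044, 0.1699, 0.3835]
tool_rot: [-2.668, -1.658, -0.002]
ft_force: [-1.0, -0.2, -0.7]
grip_width: 0.27
```

Request:
play_rows(targets="0 0 0.3 0 0 0 -1")

```text
time: 16.8
position: [0.5047, 0.1697, 0.3831]
tool_rot: [-2.667, -1.657, -0.003]
ft_force: [-8.6, -3.5, 27.6]
grip_width: 0.273
```

Request:
play_rows(targets="0 0 0.4 0 0 0 -1")

```text
time: 16.92
position: [0.505, 0.1693, 0.383]
tool_rot: [-2.665, -1.656, -0.004]
ft_force: [-12.9, -4.9, 32.2]
grip_width: 0.272
```

Request:
play_rows(targets="-0.03 0.05 -0.02 0 0 0 -1;0 0 0 0 0 0 -1;0 0 0 0 0 0 0.4;0 0 0 0 0 0 0.4;0 0 0 0 0 0 0.4;0 0 0 0 0 0 0.4;0 0 0 0 0 0 0.4;0 0 0 0 0 0 0.4")

```text
time: 17.92
position: [0.5055, 0.1695, 0.3829]
tool_rot: [-2.665, -1.657, -0.007]
ft_force: [0.2, 0.7, -0.1]
grip_width: 0.692
```

```bash
python3 - <<'E'
from h import *
a=np.radians(63.7);plan([.5038,.1701,.3837],[np.cos(a),np.sin(a)])
E
```

```text
t 17.925 pos [0.5055 0.1695 0.3829] F [ 0.18  0.71 -0.11] M [-0.061  0.047  0.022] grip 0.692
tool x [0.442 0.897 0.006] tool z [ 0.0017  0.0057 -1.    ] q [-1.127  0.092  0.807  1.798 -0.074  1.278 -0.76 ]
shift cm [-0.02 -0.18 -0.08]
turn [-0.001  -0.0058  0.0008]
```

Request:
play_rows(targets="0 0 -1 -0.001 -0.006 0 0.4;0 0 -3 0 0 0 0.4;0 0 -4 0 0 0 0.4;0 0 -4 0 0 0 0.4;-3.5 0 -1 0 0 0 0.4;-3.5 0 0 0 0 0 0.4;0 0 0 0 0 0 0.4;0 0 0 0 0 0 0.4")

```text
time: 18.92
position: [0.4741, 0.1052, 0.5225]
tool_rot: [2.667, 1.657, 0.007]
ft_force: [0.2, 0.4, -0.7]
grip_width: 0.7
```

```bash
python3 - <<'E'
from h import *
a=np.radians(63.7);plan([.5038,.1701,.3837],[np.cos(a),np.sin(a)])
w=shot('wrist','w6');im=shot('scene','s6')
cv2.imwrite('pics/s6c.png',cv2.resize(im['pixels'][110:260,270:430],None,fx=5,fy=4,interpolation=cv2.INTER_CUBIC))
# plate plane by depth
uv=np.array([[u,v] for u in range(180,460,4) for v in range(40,270,4)]);X=bydepth(w,uv)
C=onplane(w,uv,.197);r=np.hypot(C[:,0]-.5038,C[:,1]-.1701)
m=(r>.03)&(r<.072)&(np.abs(X[:,2]-.2)<.03);X=X[m]
A=np.c_[X[:,:2],np.ones(len(X))];s=np.linalg.lstsq(A,X[:,2],rcond=None)[0];k=np.abs(A@s-X[:,2])<.003;s=np.linalg.lstsq(A[k],X[k,2],rcond=None)[0]
print('plane slope deg',np.degrees(np.hypot(*s[:2])),'z at axis',s@[.5038,.1701,1],k.mean(),len(X))
E
```

```text
t 18.925 pos [0.4741 0.1052 0.5225] F [ 0.24  0.41 -0.73] M [-0.076  0.098 -0.004] grip 0.7
tool x [0.443 0.897 0.003] tool z [ 0.0046  0.001  -1.    ] q [-1.144 -0.134  0.794  1.671  0.096  1.56  -0.814]
shift cm [ 7.09 -0.26 13.9 ]
turn [ 0.0037 -0.0029  0.0003]
plane slope deg 0.12267816430583835 z at axis 0.19731632421598685 0.9992821249102656 1393
```

View pics/w6.png

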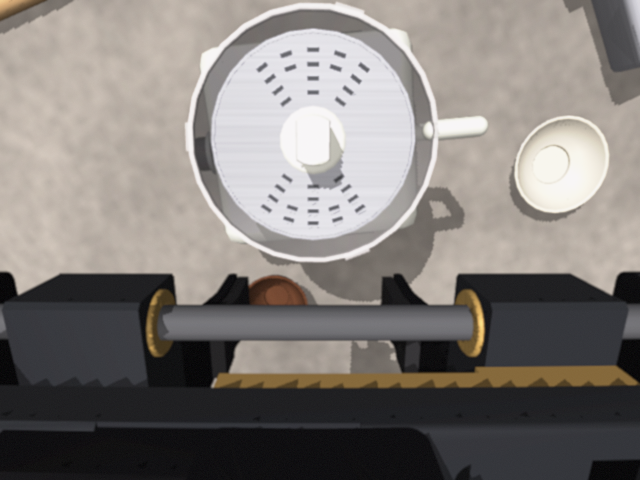

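View pics/s6c.png

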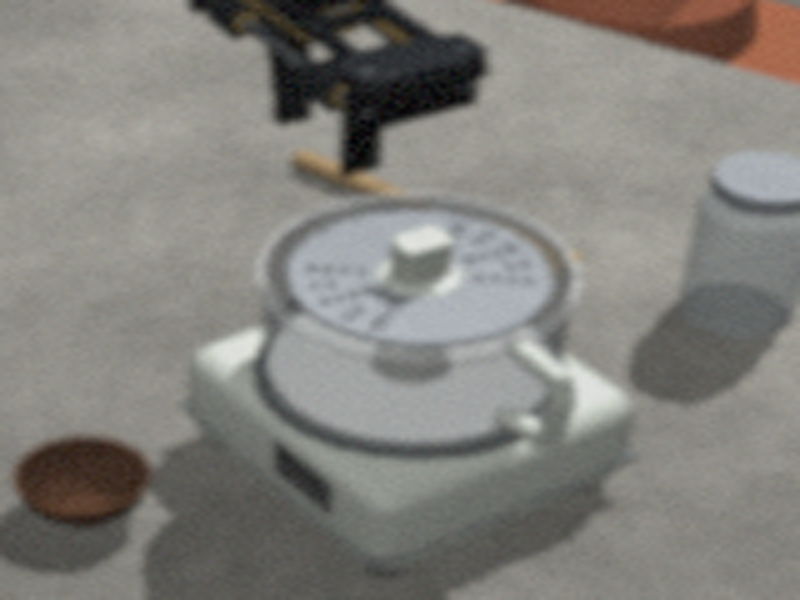

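The disc sits in the bowl at (313,135) in the wrist view. Its plate measures z = 0.1973 (0.197 expected when home), with a tilt of 0.1°. The gripper is clear of it, so I'm handing in.

```bash
python3 -c "
from h import *
print(ctrl.close_job())"
```

```text
the job is handed in; nothing more can be done
None
```

The shredding disc is on the spindle, pressed past the click, fully home and level, and the gripper has let go. I handed the job in at about 19 s on the robot's clock.

- **Fitting:** The wrist camera showed the keyways at about 63.7°, so I turned the disc to match before lowering it. The tabs went into the keyways without touching the shoulder, so no searching turn was needed.
- **Click and seating:** I felt the balls give at about 5 N. The disc was then drawn down until it stopped. A short push of about 30 N (35 N with the sideways part) confirmed it was on the shoulder. This was well above the 8–15 N needed to click, but under the 60 N tab limit.
- **Last checks:** After release, the depth image put the plate's top face at 197.3 mm (197 mm expected) with a tilt of 0.1°. The gripper was about 14 cm above and clear of the disc.
- **Small disagreements:** The overhead camera differed from the wrist camera by about 2 mm on positions, and I went by the wrist camera. The click force I read was lower than the 8–15 N stated, because I only read the force at the end of each move and likely missed the peak.
- **Other things on the counter:** The route stayed clear of them. The shell and jar stood as before in the last pictures; I did not measure the others again.

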